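# Close a sample canister with its nested lids, then lift off the outer cover

## Task

Close the open sample canister with its nested lid set: carry both lids together by the inner lid's knob, the outer cover riding on it, lower the set into the canister's mouth without dropping it until the inner lid sits fully home, and let go. Then take hold of the outer cover alone and lift it off, leaving the vented inner lid seated in the canister, and finish with the cover still level in the gripper, held well clear above the inner lid's knob. Keep the lids upright and together until the inner lid is seated, and leave the other things on the bench alone.

Things in the scene. Friction and masses are not known exactly. Their poses are not given: they have to be found in the camera images.
- canister: open round metal canister, fastened to the worktop. In mm above its origin: body 58 in diameter up to 51, neck 51 in diameter from 54 to the rim at 70, mouth 47 in diameter, inner floor at 5. Origin: centre of its underside; z up. With the set seated, the inner lid's origin is 56 above it, the cover's 58, the cover's roof top at 78, the knob's top at 106.
- inner_lid: inner lid, loose, 0.12 kg, at first standing on its plug on the worktop under the cover. In mm above its origin (centre of its underside): rubber plug 43 in diameter from 0 to 14 (tapering to 35 over the lowest 5), flange 52 in diameter from 14 to 18, round knob from 18 to 50. The plug fits the mouth with 2 mm play all round; the flange then rests on the rim.
- inner_lid_knob (a point): on the inner lid's axis, 36 mm above its origin: the middle of the part of the knob that stands out of the cover's hole. The knob is plain, round, black, 18 mm in diameter and stands 28 mm out of the cover's roof. Lifted by it, the inner lid carries the cover along.
- outer_lid: outer cover, loose, 0.10 kg: round steel cap 64 mm in diameter (65 over its faint facets), 20 mm high, open below, wall 2.5, roof 4 thick with a central 22 mm hole for the knob. Its roof lies loose on the inner lid's flange, its origin (centre of its lower edge) then 2 mm above the inner lid's. Grip it across its side; it never touches the canister and must rise over 32 mm to clear the knob.
- sample_jar_2: bystander: glass jar with a green screw cap, 65 mm in diameter, 85 mm high; origin: centre of its underside
- weight_200: bystander: the smaller of two knobbed metal calibration masses, 29 mm in diameter, 52 mm high; origin: centre of its underside
- timer: bystander: flat white digital timer, 66x66x19 mm; origin: centre of its underside
Mind the look-alikes: they are no part of the job. What is shaped like the outer_lid but brown or orange is not meant.

How it is judged (in metres and radians):
On the way, in this order (a step that is already met when the one before it is completed fails the run):
1. the nested lid set is lifted clear of the worktop as one (height (world z) of inner_lid above 0.03 m and z of outer_lid in the frame of inner_lid below 0.006 m and horizontal distance between outer_lid and inner_lid below 0.006 m), for 0.1 s.
2. the inner lid is seated in the canister with the outer cover still on it, and the gripper has let go of both (horizontal distance between inner_lid and canister below 0.005 m and z of inner_lid in the frame of canister between 0.053 and 0.0585 m and angle between inner_lid's own z axis and vertical below 0.06 rad and z of outer_lid in the frame of inner_lid below 0.006 m and horizontal distance between outer_lid and inner_lid below 0.006 m and contact force between the fingers and inner_lid below 0.1 N and contact force between the fingers and outer_lid below 0.1 N), for 0.2 s.
At the end, for the whole second after the job is handed in: Inner lid seated in the canister (5 mm of the axis, 3 mm of height, 0.06 rad), untouched by the robot; outer cover gripped by the fingers, still, level within 0.25 rad, touching neither lid nor canister, at least 42 mm above its place on the inner lid (knob 10 mm clear) (horizontal distance between inner_lid and canister below 0.005 m and z of inner_lid in the frame of canister between 0.053 and 0.0585 m and angle between inner_lid's own z axis and vertical below 0.06 rad and z of outer_lid in the frame of canister above 0.1 m and z of outer_lid in the frame of inner_lid above 0.044 m and angle between outer_lid's own z axis and vertical below 0.25 rad and contact force between the fingers and outer_lid above 1 N and contact force between each of outer_lid, the arm, the fingers and inner_lid below 0.1 N and contact force between outer_lid and canister below 0.1 N and linear speed of outer_lid below 0.03 m/s and linear speed of inner_lid below 0.02 m/s); the arm keeps its last pose, push and grip.
It fails at once if the two lids come apart (over 12 mm) while the inner lid is not seated in the canister (distance between outer_lid and inner_lid above 0.012 m and not (horizontal distance between inner_lid and canister below 0.006 m and z of inner_lid in the frame of canister below 0.061 m)).
It fails at once if the inner lid is tipped by more than 0.35 rad (angle between inner_lid's own z axis and vertical above 0.35 rad).
It fails at once if the lid set is dropped (the inner lid moves faster than 0.35 m/s while out of the fingers) (linear speed of inner_lid above 0.35 m/s and contact force between the fingers and inner_lid below 0.1 N).
It fails at once if the glass jar, the calibration mass or the timer is moved by more than 25 mm (distance of any of sample_jar_2, weight_200, timer from where it was at the start of the episode above 0.025 m).
It also fails if it takes over 51 s, if anything falls off the work surface, if the arm or the gripper's body presses on something with over 40 N, if the wrist force passes 120 N, or if a joint passes its speed limit or range.

## Robot

A 6-joint arm with a two-finger parallel gripper is mounted at the origin on a cart in front of the work surface, level with it; the furniture and walls round the work are solid. World frame = base frame: x ahead of the robot, y to its left, z up, the work surface at z = 0. Lengths are in mm, angles in rad, forces in N, time in s.
With the tool pointing down it reaches from about 350 to 975 mm from the base axis. Payload 7.1 kg.
Tool frame: the origin (TCP) lies midway between the tips of the shut fingers; the grasp point (between the pads) lies 19 mm behind it (ctrl.grasp_offset is the distance from the TCP to the grasp point, in mm); z points along the fingers, y is the line along which they close (so a half turn about z gives the same grasp; the last joint's range is limited). The gripper opens to 88 mm and grips with 3 to 60 N. Pads are 20 mm wide; open, the fingers measure 115 mm over their backs; the gripper's body (75 mm by 178 mm) begins 61 mm behind the grasp point.
Start: joints at [-1.235, 0.423, 1.63, -0, 1.089, -0.019], TCP at [217.143, -586.049, 222.675] pointing down, gripper open.
Joint ranges: [-3, 3], [-0.9, 2.11], [0.09, 2.58], [-1.31, 4.45], [0.11, 2.69], [-2.54, 2.54]. Speed limits (rad/s): [2.39, 2.39, 3.01, 3.14, 3.14, 3.14].

## Interface

Orientations are given as a rotation vector (axis times angle).
In Python, from workcell import ctrl gives the robot as it stands. The module is installed in compiled form; this text tells all that it offers.
- The arm moves only by the tool servo_tool, never from a script. Its argument "rows" is a list of rows, each a list of 7 numbers: the turn, a rotation vector about the tool's x, y, z as a fraction of full scale, then the shift along the tool's x, y, z as a fraction of full scale, then the finger opening in mm, from 0 to 87.8. A call has 1 to 10 rows; each row is the pose to reach, as a shift and turn from the pose commanded when the call began, along the tool's axes at that moment; what a row does not reach only later rows make up. Full scale, the value 1, is 20 cm for a shift and 1.5 rad for a turn. A row lasts 1/8 s, in which the tool goes at most 62.5 mm and 10.7 degrees, less where a joint would pass 70% of its speed; a pose out of reach is approached as far as the arm can. A call with a number of a shift or a turn outside -1 to 1 is refused whole. A call with a gripper value outside its range is refused whole. The fingers move at their own pace and stop on an object; the grip force is fixed at half the most. Time passes only in rows, so rows that repeat a pose let the fingers close. It gives the time, the measured TCP pose, the force, the opening and the grip force at its end, in the units of the state.
- ctrl.get_obs(): the state, without advancing time (a new reading comes with each control period).
- ctrl.get_image(name): name is "scene" or "side" or "wrist"; returns (picture, depth): 420x560x3 uint8, red, green, blue; 420x560 float32, mm along the optical axis (not along the pixel's ray), 0 where there is no reading.
- ctrl.camera_info(name): a dict with "intrinsics" (3x3 intrinsics, pixels), "k1" (the pictures are not rectified: a ray, as slopes to the right and down, at radius r is drawn at 1 + k1 r^2 times it, then the intrinsics apply), "R" (3x3) and "t" (3): a world point X has camera coordinates R X + t. Camera axes: x right, y down, z forward; pixel columns grow to the right and rows downward; lengths in mm; the calibration is good to about 2 mm. A picture is of the moment at which its call begins: read the wrist's pose just before it. camera_info takes no time and is no camera call; for the wrist camera it gives the pose at the moment of the call.
- ctrl.close_job(): hands the job in; it is judged then, once.
The state is a dict: "t": time; "qpos": joint angles; "qvel": joint speeds; "joint_torque": joint torques, N m; "ee_pos": TCP position; "orientation": TCP orientation; "ft_force": force on the tool from outside, world axes, zero at the start; "moment": the same for the moment, N m; "width": finger opening in mm; "grasp_force": force on a finger pad.
Only numpy, scipy, OpenCV 4.12 (cv2) and the standard library are available. Lean on these libraries where they do the work, as an engineer would, in place of code of your own. Each camera call takes 0.05 s, during which the arm holds its last target. There are 200 camera calls.

## Working session

There is one attempt and no reset: what is moved stays moved. The work goes in short steps, Python scripts to look and compute and a tool call to move; the robot and the scene stay as the last step left them, time stands still between calls to the robot, and variables do not carry over. Pictures are saved under pics/ and viewed, at most 10 in all, crops included, and the job is handed in when it is done.

Besides the shell and the picture viewer there is one more tool, called in YAML: its name, and indented under it one key for each argument. servo_tool: Moves the arm, as the interface text tells. Its arguments: {"type":"object","properties":{"rows":{"type":"array","items":{"type":"array","items":{"type":"number"}}}},"required":["rows"]}

```bash
mkdir -p pics
cat > h.py <<'E'
import numpy as np, cv2
from scipy.spatial.transform import Rotation as Rn
from workcell import ctrl
def snap(name,tag):
    info=ctrl.camera_info(name); im,d=ctrl.get_image(name)
    cv2.imwrite(f'pics/{tag}.png',im[:,:,::-1]); np.savez(f'pics/{tag}.npz',im=im,d=d,K=info['intrinsics'],k1=info['k1'],R=info['R'],t=info['t'])
def load(tag): return np.load(f'pics/{tag}.npz')
def ray(f,u,v):
    K=f['K']; k1=float(f['k1']); a=np.stack([(np.asarray(u,float)-K[0,2])/K[0,0],(np.asarray(v,float)-K[1,2])/K[1,1]],-1)
    s=a.copy()
    for _ in range(20): s=a/(1+k1*(s**2).sum(-1,keepdims=True))
    return np.concatenate([s,np.ones(s.shape[:-1]+(1,))],-1)
def cloud(f):
    v,u=np.mgrid[0:420,0:560]; p=ray(f,u,v)*f['d'][...,None]
    return (p-f['t'])@f['R']
def atz(f,u,v,z):
    r=ray(f,u,v)@f['R']; c=-f['R'].T@f['t']; return c+r*((z-c[2])/r[...,2])[...,None]
E
python3 - <<'E'
from h import *
snap('scene','s0'); snap('side','d0')
a=cv2.imread('pics/s0.png');b=cv2.imread('pics/d0.png')
print(ctrl.get_obs()['t'])
E
```

```text
0.1
```

View pics/s0.png

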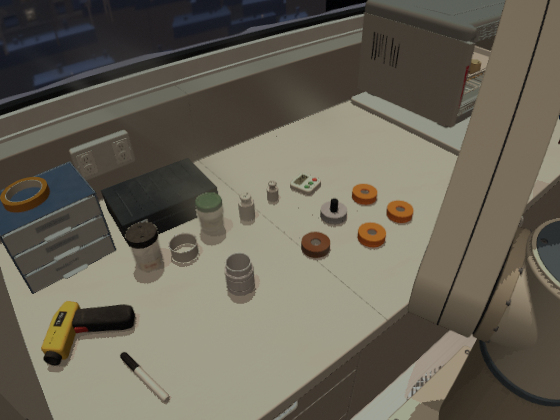

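View pics/d0.png

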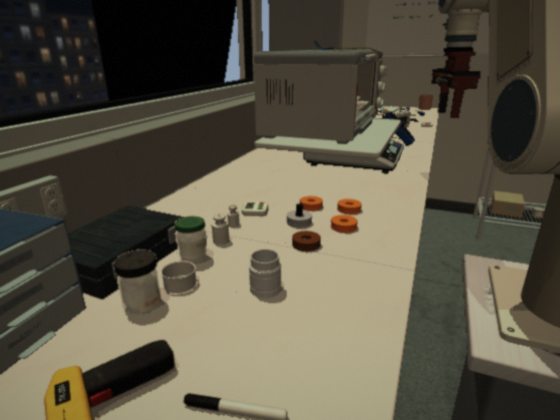

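The lid set is the steel cap with the black knob, at scene (334,211) and side (299,217). The brown ring at (316,244) and the three orange ones at (365,194), (400,211) and (372,234) are look-alikes. The canister is at scene (240,273), with body and neck. The wide low steel ring at (184,248) is a dish. I'll confirm with a crop and measure.

Run:
```python
from h import *
f=load('s0'); g=load('d0'); P=cloud(f); Q=cloud(g)
np.set_printoptions(precision=1,suppress=True)
print('knob top scene',atz(f,334,201,52),'side',atz(g,299,206,52))
print('can rim scene',atz(f,238.5,263,70),'side',atz(g,264.5,258,70))
for n,C,c in(('set',P,atz(f,334,201,52)),('setside',Q,atz(f,334,201,52)),('can',P,atz(f,238.5,263,70)),('canside',Q,atz(f,238.5,263,70))):
    m=(np.hypot(C[...,0]-c[0],C[...,1]-c[1])<60)&(C[...,2]>8)&(C[...,2]<110); p=C[m]; print(n,len(p),p.min(0),p.max(0),np.percentile(p[:,2],[50,90,99]))
for n,u,v,z in(('jar',209,201,85),('w',272,184,52),('timer',306,183,19),('wbig',246,197,70),('brown',316,240,20),('or1',365,190,20),('or2',372,231,20),('dish',184,242,30)): print(n,atz(f,u,v,z)[:2])
a=cv2.imread('pics/s0.png')[160:300,200:420]; cv2.imwrite('pics/c0.png',cv2.resize(a,None,fx=3.6,fy=3.6,interpolation=cv2.INTER_CUBIC))
```

```text
knob top scene [ 524.9 -172.8   52. ] side [ 520.5 -160.4   52. ]
can rim scene [486.8 120.9  70. ] side [484.3 128.3  70. ]
set 487 [ 495.6 -206.9    8. ] [ 561.4 -142.6   53.3] [23.1 39.2 52. ]
setside 376 [ 494.5 -209.4    8.4] [ 556.6 -144.    51.2] [22.4 41.1 50.8]
can 1053 [460.2  93.6   8.1] [516.4 150.6  74.6] [49.2 69.5 73.1]
canside 1290 [459.3  93.1   8. ] [516.3 149.2  71.7] [48.8 67.1 70.8]
jar [674.4  73.4]
w [ 671.5 -101.3]
timer [ 654.8 -199. ]
wbig [649.6  -9.4]
brown [477.4 -75. ]
or1 [ 535.  -294.8]
or2 [ 418.2 -193.1]
dish [648.5 161.2]
```

View pics/c0.png

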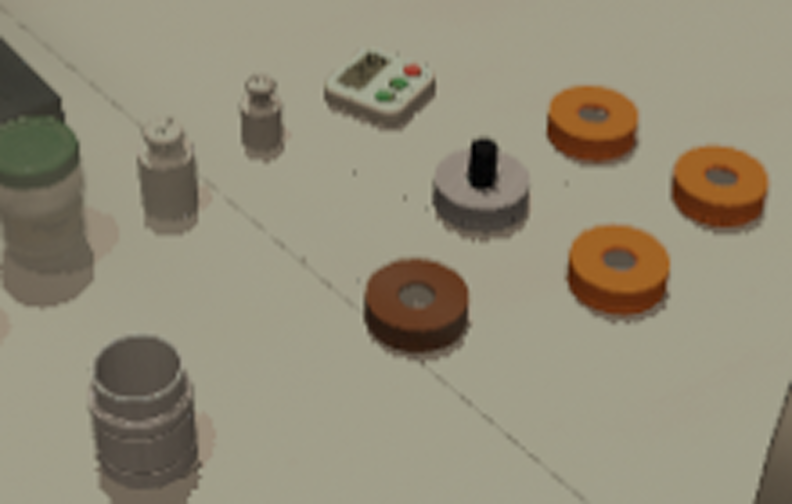

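The crop confirms it: the steel cap with the black knob at crop (480,185) is the lid set, and the canister is at crop (143,410). Set is near (528,-175), canister near (488,122).

```bash
cat >> h.py <<'E'
def go(x,y,z,yaw=None):
    o=ctrl.get_obs(); R=Rn.from_rotvec(o['orientation']); M=R.as_matrix()
    s=M.T@(np.array([x,y,z])-o['ee_pos'])/200
    ya=np.arctan2(M[1,1],M[0,1]) # world heading of closing axis
    rot=np.zeros(3)
    if yaw is not None:
        y_=np.array([np.cos(yaw),np.sin(yaw),0]); z_=np.array([0,0,-1.]); T=np.c_[np.cross(y_,z_),y_,z_]
        rot=(R.inv()*Rn.from_matrix(T)).as_rotvec()/1.5
    print('t',o['t'],'pos',np.round(o['ee_pos'],1),'axis deg',round(np.degrees(ya),1),'tilt',np.round(M[:,2],3),'w',round(float(o['width']),1),'gf',o['grasp_force'],'F',np.round(o['ft_force'],1))
    print('turn',np.round(rot,4),'shift',np.round(s,4))
E
python3 - <<'E'
from h import *
for y in (-1.57,1.57,0,3.14): go(528,-175,140,y)
i=ctrl.camera_info('wrist'); o=ctrl.get_obs(); c=-i['R'].T@i['t']
M=Rn.from_rotvec(o['orientation']).as_matrix(); print('cam in tool',M.T@(c-o['ee_pos']), M.T@i['R'].T, i['intrinsics'])
print(o['qpos'])
E
```

```text
t 0.1 pos [ 217.  -585.6  222. ] axis deg -69.7 tilt [-0.     0.001 -1.   ] w 87.9 gf 0.0 F [0.  0.3 0.4]
turn [-9.00e-04  1.00e-04  2.36e-01] shift [ 2.1714 -1.3842  0.4118]
t 0.1 pos [ 217.  -585.6  222. ] axis deg -69.7 tilt [-0.     0.001 -1.   ] w 87.9 gf 0.0 F [0.  0.3 0.4]
turn [-2.0000e-04 -1.3000e-03 -1.8573e+00] shift [ 2.1714 -1.3842  0.4118]
t 0.1 pos [ 217.  -585.6  222. ] axis deg -69.7 tilt [-0.     0.001 -1.   ] w 87.9 gf 0.0 F [0.  0.3 0.4]
turn [-8.000e-04 -6.000e-04 -8.106e-01] shift [ 2.1714 -1.3842  0.4118]
t 0.1 pos [ 217.  -585.6  222. ] axis deg -69.7 tilt [-0.     0.001 -1.   ] w 87.9 gf 0.0 F [0.  0.3 0.4]
turn [-6.0000e-04  9.0000e-04  1.2848e+00] shift [ 2.1714 -1.3842  0.4118]
cam in tool [  74.29432428    0.45109769 -162.17757436] [[ 5.36193067e-04 -9.61694239e-01 -2.74123883e-01]
 [ 9.99999543e-01  2.98786620e-04  9.07806529e-04]
 [-7.91127761e-04 -2.74124245e-01  9.61693960e-01]] [[289.97333141   0.         281.74816895]
 [  0.         289.97333141 213.88947394]
 [  0.           0.           1.        ]]
[-1.23498248e+00  4.23781241e-01  1.63063558e+00  7.58211810e-06
  1.08857707e+00 -1.90153724e-02]
```

servo_tool:
  rows:
    - [0,0,-0.1,0.15,-0.09,0.0,87]
    - [0,0,-0.2,0.4,-0.25,0.0,87]
    - [0,0,-0.3,0.65,-0.42,0.0,87]
    - [0,0,-0.4,0.9,-0.57,0.0,87]
    - [0,0,-0.4,0.98,-0.62,0.0,87]
    - [0,0,-0.4,0.98,-0.62,0.0,87]

```text
t: 0.85
ee_pos: [358.3, -401.3, 222.6]
orientation: [2.79, 1.444, -0.0]
ft_force: [-0.1, -0.1, -0.1]
width: 87.4
grasp_force: 0.0
```

```bash
python3 -c "
from h import *
go(528,-175,170,0)"
```

```text
t 0.85 pos [ 358.3 -401.3  222.6] axis deg -35.3 tilt [-0. -0. -1.] w 87.4 gf 0.0 F [-0.1 -0.1 -0.1]
turn [-1.000e-04  2.000e-04 -4.103e-01] shift [1.4138 0.0397 0.2628]
```

servo_tool:
  rows:
    - [0,0,-0.1,0.15,0,0.05,87]
    - [0,0,-0.2,0.4,0.01,0.1,87]
    - [0,0,-0.3,0.65,0.02,0.15,87]
    - [0,0,-0.41,0.85,0.03,0.2,87]
    - [0,0,-0.41,0.98,0.03,0.25,87]
    - [0,0,-0.41,0.98,0.03,0.25,87]
    - [0,0,-0.41,0.98,0.03,0.25,87]

```text
t: 1.72
ee_pos: [475.6, -246.7, 172.7]
orientation: [2.224, 2.218, -0.001]
ft_force: [-0.1, 0.2, 0.0]
width: 86.9
grasp_force: 0.0
```

```bash
python3 -c "
from h import *
go(528,-175,170,0)
snap('wrist','w1')"
```

```text
t 1.725 pos [ 475.6 -246.7  172.7] axis deg -0.2 tilt [-0. -0. -1.] w 86.9 gf 0.0 F [-0.1  0.2  0. ]
turn [-0.0001  0.0003 -0.0019] shift [0.3593 0.2612 0.0135]
```

View pics/w1.png

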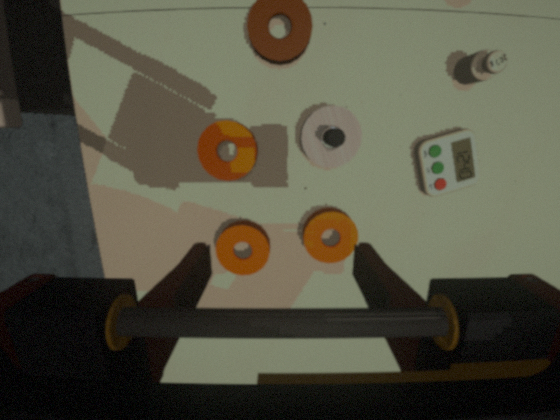

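The lid set is at (331,137) with the knob top at (335,136). The timer is at (448,160) and the small weight at (490,64), both clear of it.

Run:
```python
from h import *
f=load('w1'); C=cloud(f)
c=atz(f,331,137,22); print('roof c',c,'knob top',atz(f,335,136,50))
for lo,hi in((18,27),(40,56)):
    m=(np.hypot(C[...,0]-c[0],C[...,1]-c[1])<45)&(C[...,2]>lo)&(C[...,2]<hi); p=C[m]; v,u=np.nonzero(m)
    (cx,cy),r=cv2.minEnclosingCircle(p[:,:2].astype(np.float32)); print(len(p),p.mean(0),cx,cy,r,'px',u.mean(),v.mean(),u.min(),u.max(),v.min(),v.max())
```

```text
roof c [ 526.9120217  -178.10083023   22.        ] knob top [ 526.07302048 -176.63472694   50.        ]
2662 [ 526.72285153 -177.27554398   22.06468857] 527.3358154296875 -178.0373077392578 32.36468505859375 px 330.8369646882044 135.99549211119458 301 361 105 167
292 [ 526.25396356 -177.96028626   49.57669157] 527.0667724609375 -178.07627868652344 9.021822929382324 px 335.06164383561645 137.40068493150685 326 344 128 146
```

servo_tool:
  rows:
    - [0,0,0,0.1,0.07,0,60]
    - [0,0,0,0.25,0.18,0.1,50]
    - [0,0,0,0.345,0.256,0.25,45]
    - [0,0,0,0.345,0.256,0.4,45]
    - [0,0,0,0.345,0.256,0.46,45]
    - [0,0,0,0.345,0.256,0.46,45]
    - [0,0,0,0.345,0.256,0.46,45]

```text
t: 2.65
ee_pos: [527.8, -177.1, 81.8]
orientation: [2.223, 2.218, 0.001]
ft_force: [-0.9, 0.0, -0.2]
width: 44.8
grasp_force: 0.0
```

Run:
```python
from h import *
go(526.7,-177.6,26,0)
snap('wrist','w2')
f=load('w2'); C=cloud(f)
for lo,hi in((18,27),(40,56)):
    m=(np.hypot(C[...,0]-526.7,C[...,1]+177.6)<(36 if lo<20 else 14))&(C[...,2]>lo)&(C[...,2]<hi); p=C[m]; v,u=np.nonzero(m)
    if len(p)>5:
        (cx,cy),r=cv2.minEnclosingCircle(p[:,:2].astype(np.float32)); print(len(p),p.mean(0),cx,cy,r,'px',u.mean(),v.mean(),u.min(),u.max(),v.min(),v.max())
```

```text
t 2.65 pos [ 527.8 -177.1   81.8] axis deg -0.1 tilt [ 0.002 -0.001 -1.   ] w 44.8 gf 0.0 F [-0.9  0.  -0.2]
turn [ 0.0011  0.0004 -0.0014] shift [-0.0023 -0.006   0.2789]
3974 [ 526.88907943 -175.23553328   21.98155341] 527.1859741210938 -177.6338348388672 32.227203369140625 px 281.07523905385 224.28459989934575 242 320 188 263
530 [ 526.86577503 -176.05819354   48.94290642] 526.9114379882812 -177.50778198242188 9.247756958007812 px 281.0452830188679 237.488679245283 269 293 224 250
```

View pics/w2.png

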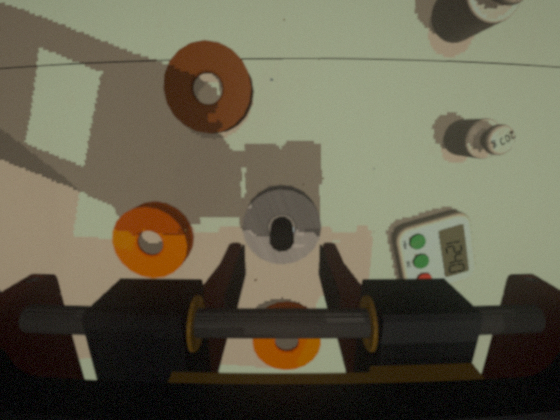

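The knob at (281,236) sits midway between the fingers. Lowering and gripping.

servo_tool:
  rows:
    - [0,0,0,0,-0.004,0.08,45]
    - [0,0,0,-0.001,-0.004,0.18,45]
    - [0,0,0,-0.002,-0.004,0.25,45]
    - [0,0,0,-0.002,-0.004,0.277,45]
    - [0,0,0,-0.002,-0.004,0.277,45]
    - [0,0,0,-0.002,-0.004,0.277,30]
    - [0,0,0,-0.002,-0.004,0.277,20]
    - [0,0,0,-0.002,-0.004,0.277,10]
    - [0,0,0,-0.002,-0.004,0.277,5]
    - [0,0,0,-0.002,-0.004,0.277,5]

```text
t: 3.95
ee_pos: [527.0, -176.8, 25.6]
orientation: [2.222, 2.22, 0.001]
ft_force: [1.0, -0.8, 2.4]
width: 17.3
grasp_force: 30.0
```

servo_tool:
  rows:
    - [0,0,0,0,0,-0.02,5]
    - [0,0,0,0,0,-0.06,5]
    - [0,0,0,0,0,-0.12,5]
    - [0,0,0,0,0,-0.2,5]
    - [0,0,0,0,0,-0.3,5]
    - [0,0,0,0,0,-0.4,5]
    - [0,0,0,0,0,-0.48,5]
    - [0,0,0,0,0,-0.53,5]
    - [0,0,0,0,0,-0.55,5]
    - [0,0,0,0,0,-0.55,5]

```text
t: 5.2
ee_pos: [526.4, -176.6, 135.2]
orientation: [-2.222, -2.22, 0.0]
ft_force: [0.6, 1.2, -2.8]
width: 17.0
grasp_force: 30.0
```

Run:
```python
from h import *
go(487.9,121.5,136,0); print(ctrl.camera_info('wrist')['t'][:0])
snap('wrist','w3'); o=ctrl.get_obs()
f=load('w3'); C=cloud(f); e=o['ee_pos']
for lo,hi in((85,120),(122,160)):
    m=(np.hypot(C[...,0]-e[0],C[...,1]-e[1])<36)&(C[...,2]>lo)&(C[...,2]<hi); p=C[m]
    if len(p)>5: print(len(p),p.mean(0),np.percentile(p[:,2],[1,50,99]),cv2.minEnclosingCircle(p[:,:2].astype(np.float32)))
```

```text
t 5.2 pos [ 526.4 -176.6  135.2] axis deg -0.1 tilt [-0.  0. -1.] w 17.0 gf 29.973522612290253 F [ 0.6  1.2 -2.8]
turn [-0.0001 -0.     -0.0007] shift [ 1.4903 -0.1937 -0.0039]
[]
221 [ 525.93411291 -149.77331339  115.85883738] [111.80427408 115.58796075 119.96286738] ((527.2111206054688, -162.25296020507812), 27.97035026550293)
6081 [ 525.75032657 -167.80772326  137.16983615] [124.0676649  132.01699058 159.88069694] ((525.5477294921875, -177.74520874023438), 32.3608283996582)
```

servo_tool:
  rows:
    - [0,0,0,0.02,0,0,5]
    - [0,0,0,0.07,-0.01,0,5]
    - [0,0,0,0.16,-0.02,0,5]
    - [0,0,0,0.28,-0.04,0,5]
    - [0,0,0,0.4,-0.05,0,5]
    - [0,0,0,0.52,-0.07,0,5]
    - [0,0,0,0.64,-0.08,0,5]
    - [0,0,0,0.76,-0.1,0,5]
    - [0,0,0,0.88,-0.11,0,5]
    - [0,0,0,1.0,-0.13,0,5]

```text
t: 6.5
ee_pos: [500.1, 25.2, 135.3]
orientation: [-2.222, -2.221, -0.0]
ft_force: [0.3, 0.1, -2.2]
width: 17.6
grasp_force: 30.0
```

servo_tool:
  rows:
    - [0,0,0,0.11,-0.015,0,5]
    - [0,0,0,0.2,-0.03,0,5]
    - [0,0,0,0.26,-0.04,0,5]
    - [0,0,0,0.29,-0.06,0,5]
    - [0,0,0,0.3,-0.065,0,5]
    - [0,0,0,0.3,-0.065,0,5]
    - [0,0,0,0.3,-0.065,0,5]

```text
t: 7.38
ee_pos: [487.9, 83.0, 135.3]
orientation: [2.223, 2.22, 0.0]
ft_force: [-0.2, 1.1, -2.6]
width: 17.4
grasp_force: 30.0
```

Run:
```python
from h import *
go(487.9,121.5,136,0)
for n in('wrist','scene','side'): snap(n,n[0]+'4')
f=load('w4'); C=cloud(f); c=(488,121.5)
m=(np.hypot(C[...,0]-c[0],C[...,1]-c[1])<40)&(C[...,2]>30)&(C[...,2]<80); print(m.sum(),C[m].max(0) if m.any() else 0, C[m].min(0) if m.any() else 0)
# fit rim circle edges from scene/side initial cloud
from scipy.optimize import least_squares
for t in('s0','d0'):
    C=cloud(load(t)); r=np.hypot(C[...,0]-c[0],C[...,1]-c[1])
    for lo,hi,R in((10,46,29),(57,67,25.5)):
        m=(r<34)&(C[...,2]>lo)&(C[...,2]<hi)&(r>R-4); p=C[m]
        q=least_squares(lambda s:np.hypot(p[:,0]-s[0],p[:,1]-s[1])-R,c,loss='soft_l1').x; print(t,lo,len(p),q)
a=np.hstack([cv2.imread('pics/w4.png'),]);cv2.imwrite('pics/v4.png',a)
```

```text
t 7.375 pos [487.9  83.  135.3] axis deg -0.1 tilt [ 0. -0. -1.] w 17.4 gf 29.973372035110515 F [-0.2  1.1 -2.6]
turn [ 0.0001  0.     -0.0011] shift [ 0.1924 -0.0003 -0.0035]
1414 [517.57959351 147.59299082  71.68015586] [460.25117939  95.91580972  30.03447235]
s0 10 419 [490.20293978 120.96933294]
s0 57 176 [489.55287484 121.27784338]
d0 10 511 [488.74728869 118.55750579]
d0 57 248 [488.26479178 119.84022596]
```

View pics/v4.png

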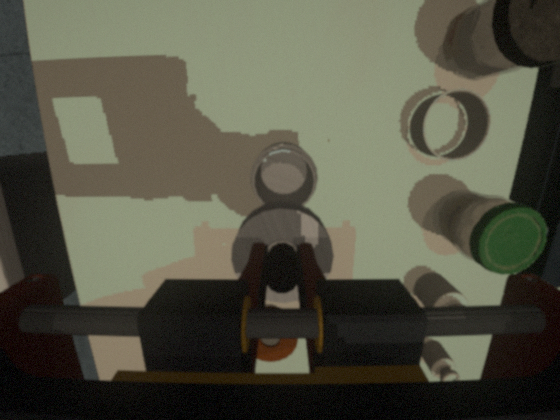

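The carried set is at (282,240); the canister's mouth shows just ahead at (284,172), partly covered. I'll refine the rim from the wrist view.

Run:
```python
from h import *
from scipy.optimize import least_squares
f=load('w4'); C=cloud(f); c=(488.5,120.5); r=np.hypot(C[...,0]-c[0],C[...,1]-c[1])
m=(r<32)&(C[...,2]>67)&(C[...,2]<73); p=C[m]; print(len(p),np.percentile(p[:,2],[5,50,95]),p.min(0),p.max(0))
q=least_squares(lambda s:np.hypot(p[:,0]-s[0],p[:,1]-s[1])-24.5,c,loss='soft_l1').x; print('rim',q)
m=(r<34)&(C[...,2]>48)&(C[...,2]<52); p=C[m]; print('shoulder',len(p),p.min(0),p.max(0))
m=(r<22)&(C[...,2]<15)&(C[...,2]>-5); print('floor',m.sum(), C[m].min(0) if m.any() else '',C[m].max(0) if m.any() else '')
a=cv2.imread('pics/w4.png')[130:220,230:340]; cv2.imwrite('pics/c4.png',cv2.resize(a,None,fx=6.5,fy=6.5,interpolation=cv2.INTER_CUBIC))
```

```text
410 [68.4803905  69.88278927 70.92626409] [463.78135444 100.44667329  67.0135242 ] [513.8854981  144.11544284  71.68015586]
rim [488.77148199 118.90766685]
shoulder 198 [460.25117939  98.01765293  48.0090772 ] [517.57959351 147.29579802  51.98749266]
floor 1348 [466.59300035  99.09740473   2.79271953] [509.97816825 137.64211807   7.28610043]
```

View pics/c4.png

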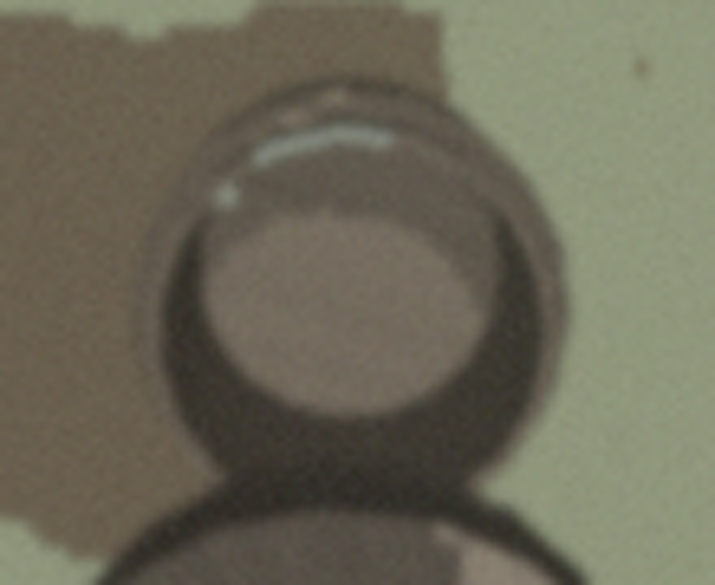

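Run:
```python
from h import *
f=load('w4'); C=cloud(f)
for t,e in(('w3',(526.4,-176.6)),('w4',(487.9,83))):
    C=cloud(load(t)); r=np.hypot(C[...,0]-e[0],C[...,1]-e[1])
    m=(r<37)&(C[...,2]>129)&(C[...,2]<134.5); p=C[m]; print(len(p),p.min(0)-[*e,0],p.max(0)-[*e,0],np.median(p[:,2]))
    h=cv2.convexHull(p[:,:2].astype(np.float32))[:,0]-e; h=h[h[:,1]>5]
    from scipy.optimize import least_squares
    print(least_squares(lambda s:np.hypot(h[:,0]-s[0],h[:,1]-s[1])-32,(0,0),loss='soft_l1').x)
go(488.9,119.7,85,0)
```

```text
4038 [-32.50920023 -33.50526264 129.01405915] [ 31.4204536   31.19179235 134.43434071] 131.72357777861038
[-0.68144093 -0.96475433]
4029 [-32.53142913 -33.29460854 129.00287194] [ 31.31365245  30.96756486 134.49728336] 131.85678943861316
[-0.53033326 -1.09205154]
t 7.525 pos [487.8  83.1 135.3] axis deg -0.1 tilt [ 0. -0. -1.] w 17.3 gf 29.973506788392115 F [ 0.  -0.2 -2.4]
turn [ 0.     0.    -0.001] shift [0.183  0.0051 0.2513]
```

servo_tool:
  rows:
    - [0,0,0,0.03,0.002,0,5]
    - [0,0,0,0.09,0.004,0,5]
    - [0,0,0,0.15,0.006,0,5]
    - [0,0,0,0.18,0.007,0.03,5]
    - [0,0,0,0.184,0.007,0.09,5]
    - [0,0,0,0.184,0.007,0.14,5]
    - [0,0,0,0.184,0.007,0.16,5]
    - [0,0,0,0.184,0.007,0.16,5]

```text
t: 8.52
ee_pos: [488.9, 119.9, 102.7]
orientation: [-2.223, -2.219, 0.001]
ft_force: [-0.3, 0.4, -2.3]
width: 17.6
grasp_force: 30.0
```

Run:
```python
from h import *
go(489.2,119.9,81.6,0)
snap('side','d5')
a=cv2.imread('pics/d5.png')[190:310,190:350]; cv2.imwrite('pics/c5.png',cv2.resize(a,None,fx=4.5,fy=4.5,interpolation=cv2.INTER_CUBIC))
```

```text
t 8.525 pos [488.9 119.9 102.7] axis deg -0.1 tilt [-0.001 -0.    -1.   ] w 17.6 gf 29.97343273154911 F [-0.3  0.4 -2.3]
turn [-0.0007  0.0002 -0.0009] shift [-0.      0.0017  0.1057]
```

View pics/c5.png

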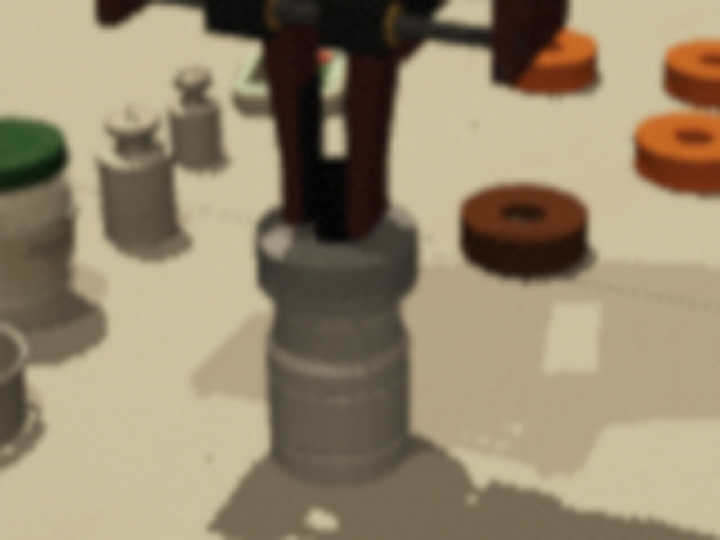

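The set at crop (337,245) is centred over the canister at (340,400). Lowering slowly.

servo_tool:
  rows:
    - [0,0,0,0,0,0.015,5]
    - [0,0,0,0,0,0.03,5]
    - [0,0,0,0,0,0.045,5]
    - [0,0,0,0,0,0.06,5]
    - [0,0,0,0,0,0.06,5]

```text
t: 9.2
ee_pos: [489.0, 120.2, 91.0]
orientation: [-2.222, -2.22, 0.001]
ft_force: [0.1, 0.2, -1.6]
width: 17.4
grasp_force: 30.0
```

servo_tool:
  rows:
    - [0,0,0,0,0,0.01,5]
    - [0,0,0,0,0,0.02,5]
    - [0,0,0,0,0,0.03,5]
    - [0,0,0,0,0,0.04,5]
    - [0,0,0,0,0,0.045,5]
    - [0,0,0,0,0,0.045,5]

```text
t: 9.95
ee_pos: [489.1, 120.2, 82.2]
orientation: [-2.222, -2.22, 0.0]
ft_force: [0.2, -0.1, -2.3]
width: 17.4
grasp_force: 30.0
```

servo_tool:
  rows:
    - [0,0,0,0,0,0.003,5]
    - [0,0,0,0,0,0.006,5]
    - [0,0,0,0,0,0.006,5]

```text
t: 10.32
ee_pos: [489.4, 120.3, 81.5]
orientation: [2.222, 2.22, 0.001]
ft_force: [-1.3, -0.4, 4.1]
width: 17.4
grasp_force: 30.0
```

Contact came at 81.5, the expected seated height. Letting go, then rising clear.

servo_tool:
  rows:
    - [0,0,0,0,0,0,20]
    - [0,0,0,0,0,0,24]
    - [0,0,0,0,0,0,35]
    - [0,0,0,0,0,0,60]
    - [0,0,0,0,0,0,87]
    - [0,0,0,0,0,-0.05,87]
    - [0,0,0,0,0,-0.15,87]
    - [0,0,0,0,0,-0.25,87]
    - [0,0,0,0,0,-0.25,87]

```text
t: 11.45
ee_pos: [490.4, 120.5, 132.8]
orientation: [2.221, 2.219, 0.005]
ft_force: [-0.1, -0.8, 0.3]
width: 86.4
grasp_force: 0.0
```

Run:
```python
from h import *
from scipy.optimize import least_squares
go(488.8,119,50,0)
snap('wrist','w6'); C=cloud(load('w6')); c=(488.8,119); r=np.hypot(C[...,0]-c[0],C[...,1]-c[1])
m=(r<36)&(C[...,2]>74)&(C[...,2]<82); p=C[m]; print('roof',len(p),np.percentile(p[:,2],[5,50,95]),p.min(0),p.max(0))
A=np.c_[p[:,:2]-c,np.ones(len(p))]; print('plane',np.linalg.lstsq(A,p[:,2],rcond=None)[0])
h=cv2.convexHull(p[:,:2].astype(np.float32))[:,0]; h=h[h[:,1]>110]
print(least_squares(lambda s:np.hypot(h[:,0]-s[0],h[:,1]-s[1])-32,c,loss='soft_l1').x)
m=(r<14)&(C[...,2]>98)&(C[...,2]<112); p=C[m]; print('knob',len(p),np.percentile(p[:,2],[5,50,95]),cv2.minEnclosingCircle(p[:,:2].astype(np.float32)))
snap('side','d6')
a=cv2.imread('pics/d6.png')[190:310,190:350]; cv2.imwrite('pics/c6.png',cv2.resize(a,None,fx=4.5,fy=4.5,interpolation=cv2.INTER_CUBIC))
```

```text
t 11.45 pos [490.4 120.5 132.8] axis deg -0.1 tilt [ 0.004  0.001 -1.   ] w 86.4 gf 0.0 F [-0.1 -0.8  0.3]
turn [ 0.0024 -0.0006 -0.0007] shift [-0.0078 -0.0093  0.4139]
roof 4119 [76.75755532 78.04566792 79.10604687] [456.92436192  87.22273793  74.01244709] [520.48864314 151.17572026  81.87559151]
plane [ 8.95062508e-04 -3.05687129e-03  7.79865748e+01]
[488.60985144 119.14814257]
knob 531 [100.316266  105.7572319 106.8537374] ((488.6815185546875, 119.55354309082031), 9.12516975402832)
```

View pics/c6.png

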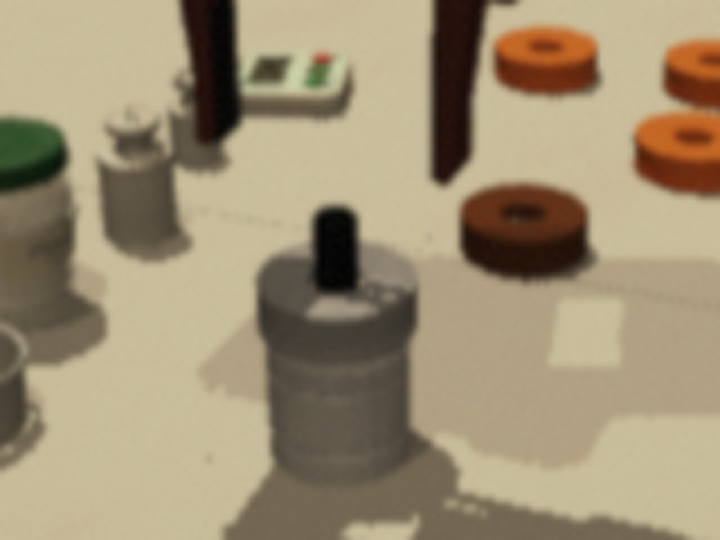

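Lids are nested and fully seated (roof 78, knob top 106, centre (488.6,119.2), level). Now down around the cover.

servo_tool:
  rows:
    - [0,0,0,-0.005,-0.004,0,87.5]
    - [0,0,0,-0.005,-0.004,0.06,87.5]
    - [0,0,0,-0.005,-0.004,0.12,87.5]
    - [0,0,0,-0.005,-0.004,0.15,87.5]
    - [0,0,0,-0.005,-0.004,0.15,87.5]
    - [0,0,0,-0.005,-0.004,0.15,87.5]

```text
t: 12.3
ee_pos: [488.5, 119.3, 101.1]
orientation: [2.222, 2.22, 0.0]
ft_force: [-0.4, 0.3, -0.3]
width: 87.1
grasp_force: 0.0
```

```bash
python3 -c "
from h import *
go(488.7,119.2,50,0)"
```

```text
t 12.3 pos [488.5 119.3 101.1] axis deg -0.1 tilt [ 0.  0. -1.] w 87.1 gf 0.0 F [-0.4  0.3 -0.3]
turn [ 0.     -0.     -0.0006] shift [-0.0003  0.001   0.2555]
```

servo_tool:
  rows:
    - [0,0,0,0,0.001,0.08,87.5]
    - [0,0,0,0,0.001,0.16,87.5]
    - [0,0,0,0,0.001,0.22,87.5]
    - [0,0,0,0,0.001,0.25,87.5]
    - [0,0,0,0,0.001,0.25,87.5]

```text
t: 12.92
ee_pos: [488.2, 119.1, 50.5]
orientation: [-2.222, -2.22, 0.002]
ft_force: [0.7, 0.2, -0.4]
width: 87.5
grasp_force: 0.0
```

servo_tool:
  rows:
    - [0,0,0,0,0,0,78]
    - [0,0,0,0,0,0,72]
    - [0,0,0,0,0,0,68]
    - [0,0,0,0,0,0,66]
    - [0,0,0,0,0,0,64]
    - [0,0,0,0,0,0,60]
    - [0,0,0,0,0,0,50]
    - [0,0,0,0,0,0,50]

```text
t: 13.92
ee_pos: [488.9, 119.3, 51.2]
orientation: [2.222, 2.22, 0.001]
ft_force: [0.7, 0.1, 3.2]
width: 64.0
grasp_force: 30.0
```

Cover gripped at 64 mm with 30 N. Lifting straight up.

servo_tool:
  rows:
    - [0,0,0,0,0,-0.01,50]
    - [0,0,0,0,0,-0.03,50]
    - [0,0,0,0,0,-0.06,50]
    - [0,0,0,0,0,-0.1,50]
    - [0,0,0,0,0,-0.15,50]
    - [0,0,0,0,0,-0.2,50]
    - [0,0,0,0,0,-0.25,50]
    - [0,0,0,0,0,-0.29,50]
    - [0,0,0,0,0,-0.3,50]
    - [0,0,0,0,0,-0.3,50]

```text
t: 15.18
ee_pos: [488.5, 119.2, 111.1]
orientation: [2.223, 2.22, 0.0]
ft_force: [-0.5, 0.4, -0.8]
width: 63.4
grasp_force: 30.0
```

servo_tool:
  rows:
    - [0,0,0,0,0,-0.03,50]
    - [0,0,0,0,0,-0.06,50]
    - [0,0,0,0,0,-0.07,50]
    - [0,0,0,0,0,-0.07,50]
    - [0,0,0,0,0,-0.07,50]
    - [0,0,0,0,0,-0.07,50]

```text
t: 15.92
ee_pos: [488.4, 119.2, 124.9]
orientation: [-2.222, -2.22, 0.0]
ft_force: [-0.1, 1.3, -1.0]
width: 63.8
grasp_force: 30.0
```

Run:
```python
from h import *
go(488.7,119.2,125,0)
snap('side','d7')
a=cv2.imread('pics/d7.png')[130:310,170:360]; cv2.imwrite('pics/c7.png',cv2.resize(a,None,fx=3.3,fy=3.3,interpolation=cv2.INTER_CUBIC))
```

```text
t 15.925 pos [488.4 119.2 124.9] axis deg -0.1 tilt [-0. -0. -1.] w 63.8 gf 29.999727183021605 F [-0.1  1.3 -1. ]
turn [-0.0002  0.     -0.0006] shift [-0.      0.0013 -0.0004]
```

View pics/c7.png

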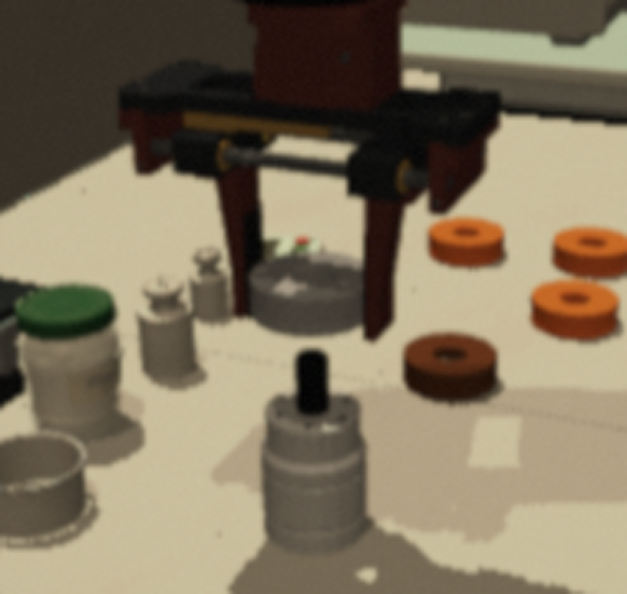

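The cover is held level at crop (308,290). The vented inner lid is seated with its knob at (312,380), well below the cover, and the bystanders have not moved. Handing in.

```bash
python3 -c "
from h import *
print(ctrl.close_job())"
```

```text
the job is handed in; nothing more can be done
None
```

The job is handed in at about 16 s of the 51 s allowed: the vented inner lid is seated in the canister, and the cover is held level about 74 mm above its place on the lid; the hand-in gave no verdict.

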